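# Open the lidded stock bin by its lever and ease it shut

### The arm

A 7-joint arm with a two-finger parallel gripper is mounted at the origin on the work surface. World frame = base frame: x ahead of the robot, y to its left, z up, the work surface at z = 0. Lengths are in m, angles in rad, forces in N, time in s.
With the tool pointing down it reaches from about 0.4 to 0.85 m from the base axis. Payload 10.4 kg.
Tool frame: the origin (TCP) lies on the mounting face of the last link; the fingertips stand 173 mm ahead of it and the grasp point (between the pads) lies 155 mm ahead of it (manip.tip_extent is the distance from the TCP to the fingertips, in m); z points along the fingers, y is the line along which they close (so a half turn about z gives the same grasp; the last joint's range is limited). The gripper opens to 85 mm and grips with 20 to 120 N. Pads are 22 mm wide; open, the fingers measure 114 mm over their backs; the gripper's body (76 mm by 85 mm) begins 54 mm behind the grasp point. The pads swing forward as they close: fully open they stand 13 mm farther back than shut.
Start: joints at [-1.178, 0.332, -0.065, 1.46, 0.022, 1.35, -0.088], TCP at [0.252, 0.572, 0.405] pointing down, gripper open.
Joint ranges: [-2.6, 2.6], [-0.5, 2.12], [-1.47, 1.34], [0.16, 2.42], [-1.27, 4.41], [0.06, 2.06], [-2.6, 2.6]. Speed limits (rad/s): [2.22, 2.22, 2.79, 2.79, 3.14, 3.14, 3.14].

### API

Orientations are given as a unit quaternion [x, y, z, w].
In Python, from workcell import manip gives the robot as it stands.
- The arm moves only by the tool move_arm, never from a script. Its argument "plan" is one flat list of numbers, 7 for each row, row after row: the turn, a rotation vector about the tool's x, y, z in rad, then the shift along the tool's x, y, z in m, then the finger opening in m, from 0 to 0.0854. In form: [ax, ay, az, dx, dy, dz, gripper, ax, ay, az, dx, dy, dz, gripper, ...]. A call has 1 to 12 rows; each row is the pose to reach, as a shift and turn from the pose commanded when the call began, along the tool's axes at that moment; what a row does not reach only later rows make up. A row lasts 1/8 s, in which the tool goes at most 62.5 mm and 10.7 degrees, less where a joint would pass 70% of its speed; a pose out of reach is approached as far as the arm can. A call with a gripper value outside its range is refused whole. The fingers move at their own pace and stop on an object; "squeeze" is the grip in N (left out, the last holds). Time passes only in rows, so rows that repeat a pose let the fingers close. It gives the time, the measured TCP pose, the force, the opening and the grip force at its end, in the units of the state.
- manip.get_obs(): the state, without advancing time (a new reading comes with each control period).
- manip.camera(name): name is "side" or "top"; returns a dict with "color" (384x512x3 uint8, red, green, blue), "fx", "fy", "cx", "cy" (pixels), "dist" ([k1, k2, p1, p2, k3] as OpenCV has them; the pictures are not rectified), "cam_to_world" (4x4, takes a point from camera to world coordinates). Camera axes: x right, y down, z forward; pixel columns grow to the right and rows downward; lengths in m; the calibration is good to about 2 mm. A picture is of the moment at which its call begins. There is no depth.
- manip.hand_in(): hands the job in; it is judged then, once.
Trained networks look in a picture, given as the dict that the camera call returned (one of the last four; its "shot" number tells which), for a name from the list of things; names that differ only in an ending like _2 or _b are one class to them, and where a whole thing is asked for, a point or a joint stands for the part that bears it (a point fixed in the world has none). Each returns a list of dicts, best first, with "conf" (0 to 1); they miss things now and then, are a little off and sometimes report something else, mostly with a low value. They report only what shows in the picture. A call takes as long as a camera call.
- manip.look_for(picture, label): "position" ([x, y, z] in m, in the coordinates of the camera as it stood for that picture, good to about 4 mm: the middle of the surface that is visible of it).
- manip.silhouettes(picture, label): "pixels" (384x512 bool, what is visible of it).
- manip.tip_of(picture, label): "position" ([x, y, z] in m, in the coordinates of the camera as it stood for that picture, good to about 4 mm: a listed point, or the origin of a listed thing).
The state is a dict: "clock": time; "joint_pos": joint angles; "joint_velocities": joint speeds; "tau": joint torques, N m; "position": TCP position; "ee_rot": TCP orientation; "ft_force": force on the tool from outside, world axes, zero at the start; "torque": the same for the moment, N m; "grip_width": opening from 0.0 (shut) to 1.0 (fully open); "grasp_force": force on a finger pad.
Only numpy, scipy, OpenCV 4.12 (cv2) and the standard library are available. Lean on these libraries where they do the work, as an engineer would, in place of code of your own. Each camera call takes 0.05 s, during which the arm holds its last target. There are 200 camera calls.

### The job

The shop's ceiling camera is about to count the stock in the wider of the two lidded bins: with the fingertips press that bin's front lever right down so that its lid rises fully, and keep it fully open for three seconds. Then let the lever come up slowly under the fingers so that the lid closes gently without dropping or slamming, and move clear. Do not touch the lid itself, leave the narrower bin shut, and do not lift or shift any of the loose goods.

Things in the scene. Friction and masses are not known exactly. Their poses are not given: they have to be found in the camera images.
- wide_bin: Fixed white stock bin with a flat grey lid hinged at the back, 220 mm wide (y), 170 mm deep (x) and 131 mm high - the wider of the two; origin under its centre on the counter. Its lever sticks out of the front, along its own -x. Turned up to 0.2 rad about the vertical.
- wide_pad (a point): Centre of the top face of the wider bin's black rubber press pad (34 mm along the lever, 40 mm across, 10 mm thick), at the free end of its steel lever. It lies 100 mm in front of the bin's front wall; its top is 83 mm above the counter with the lid shut and 35 mm with the lid fully open, where the lever meets its stop (48 mm of downward travel).
- wide_lever_angle (a joint): The wider bin's lever angle in rad: 0 up (lid shut), 0.4 fully down against its stop (lid fully open). A gentle return from 0.4 to 0 takes about two seconds or more.
- wide_lever: The wider bin's front lever with its press pad, 120 mm from pivot to pad centre; origin on the pivot, inside the bin, 60 mm above the counter. Pressing takes about 4 to 8 N at first and 2 to 4 N near the stop. The lid's weight pushes the pad back up, so that it follows a finger that is slowly raised.
- wide_lid: The wider bin's grey lid, a 176 x 226 x 6 mm panel; origin at the centre of its underside, 125 mm above the counter when shut; hinged 85 mm behind that, at its own +x edge (the bin's rear rim). Level when shut, tilted 1.1 rad when fully open. Linked to the lever: it turns 2.75 rad per rad of lever. No damper: it drops and slams as soon as the lever is let go.
- narrow_bin: Fixed white stock bin with a flat grey lid hinged at the back, 150 mm wide (y), 170 mm deep (x) and 131 mm high, otherwise like the wider one, with the same lever; to be left shut; origin under its centre on the counter. Its lever sticks out of the front, along its own -x. Turned up to 0.2 rad about the vertical.
- narrow_lid: The narrower bin's grey lid, a 176 x 156 x 6 mm panel; origin at the centre of its underside, 125 mm above the counter when shut; hinged 85 mm behind that, at its own +x edge (the bin's rear rim). Level when shut, tilted 1.1 rad when fully open. Linked to the lever: it turns 2.75 rad per rad of lever. No damper: it drops and slams as soon as the lever is let go.
- junction_box: Loose white junction box 75 x 75 x 41 mm, between the two levers; origin under its centre. Leave alone.
- socket_plate: Loose white socket face plate 80 x 80 x 10 mm, lying in front of the wider bin's pad; origin under its centre. Leave alone.
- tape_roll: Loose black roll of tape, 70 mm across, 19 mm high, lying in front of the narrower bin's pad; origin under its centre. Leave alone.
- power_strip: Loose white four-way socket strip 250 x 55 x 43 mm at the right; origin under its centre. Leave alone.
- cable_coil: Loose white coil of cable, 150 mm across, 50 mm high, at the left; origin under its centre. Leave alone.
- switch_carton: Loose white and green carton 100 x 75 x 70 mm at the left; origin under its centre. Leave alone.
- screwdriver: Loose screwdriver lying flat at the right; origin at its underside. Leave alone.

How it is judged:
On the way, in this order (a step that is already met when the one before it is completed fails the run):
1. the wider bin's lid is held fully open by the fingers on its lever for three seconds (angle between wide_lid's own z axis and vertical above 1 rad and contact force between the fingers and wide_lever above 0.5 N), for 2.8 s.
2. the wider bin's lid is shut again (angle between wide_lid's own z axis and vertical below 0.05 rad), for 0.2 s.
At the end, for the whole second after the job is handed in: The wider bin's lid is shut (within 0.05 rad) and at rest after having been held open beyond 1.0 rad by the lever for 2.8 s; the narrower bin is shut (within 0.05 rad), and every loose thing is within 30 mm of where it stood (angle between each of wide_lid, narrow_lid's own z axis and vertical below 0.05 rad and angular speed of wide_lid below 0.05 rad/s and distance of each of junction_box, socket_plate, tape_roll, power_strip, cable_coil, switch_carton, screwdriver from where it was at the start of the episode below 0.03 m); the robot touches nothing.
It fails at once if the wider bin's lid drops: it closes faster than 1.6 rad/s (its lever 0.58 rad/s) (velocity of joint wide_lever_angle below -0.58 rad/s).
It fails at once if the lid itself is touched with more than 1 N (contact force between any of the fingers, the arm and wide_lid above 1 N).
It fails at once if the narrower bin is opened (beyond 0.1 rad) (angle between narrow_lid's own z axis and vertical above 0.1 rad).
It fails at once if a loose thing is lifted, carried or shifted by more than 30 mm (distance of any of junction_box, socket_plate, tape_roll, power_strip, cable_coil, switch_carton, screwdriver from where it was at the start of the episode above 0.03 m).
It also fails if it takes over 45 s, if anything falls off the work surface, if the arm or the gripper's body presses on something with over 40 N, if the wrist force passes 120 N, or if a joint passes its speed limit or range.

## Working session

There is one attempt and no reset: what is moved stays moved. The work goes in short steps, Python scripts to look and compute and a tool call to move; the robot and the scene stay as the last step left them, time stands still between calls to the robot, and variables do not carry over. Pictures are saved under pics/ and viewed, at most 10 in all, crops included, and the job is handed in when it is done.

Besides the shell and the picture viewer there is one more tool, called after "Request:" in YAML: its name, and indented under it one key for each argument. move_arm: Moves the arm, as the interface text tells. Its arguments: {"type":"object","properties":{"plan":{"type":"array","items":{"type":"number"}},"squeeze":{"type":"number"}},"required":["plan"]}

```bash
mkdir -p pics
cat > h.py <<'E'
import numpy as np,cv2
from workcell import manip
def w(c,p): return (c["cam_to_world"]@np.r_[p,1])[:3]
def save(c,n): cv2.imwrite("pics/"+n,c["color"][:,:,::-1])
E
python3 - <<'E'
from h import *
o=manip.get_obs();print({k:np.round(v,3) for k,v in o.items()})
for n in("top","side"):
    c=manip.camera(n);save(c,n+"0.png")
    for l in("wide_pad","wide_bin","wide_lever","narrow_bin","junction_box","socket_plate"):
        print(n,l,[(np.round(w(c,d["position"]),3).tolist(),round(d["conf"],2)) for d in manip.tip_of(c,l)[:2]])
E
```

```text
{'clock': np.float64(0.0), 'joint_pos': array([-1.178,  0.333, -0.065,  1.461,  0.022,  1.35 , -0.088]), 'joint_velocities': array([-0.   ,  0.001, -0.002,  0.002,  0.   ,  0.   ,  0.001]), 'tau': array([-0.0000e+00, -6.2546e+01,  4.9000e-02, -3.9160e+01,  1.6000e-02,
        1.0000e-02, -0.0000e+00]), 'position': array([0.252, 0.572, 0.404]), 'ee_rot': array([ 0.206,  0.978, -0.001, -0.   ]), 'ft_force': array([-0.464, -0.623,  0.116]), 'torque': array([-0.01 , -0.022, -0.005]), 'grasp_force': np.float64(0.0), 'grip_width': np.float64(0.998)}
top wide_pad [([0.464, 0.258, 0.084], 0.55)]
top wide_bin [([0.647, 0.237, -0.002], 0.92), ([0.448, -0.146, -0.003], 0.61)]
top wide_lever [([0.589, 0.244, 0.057], 0.49)]
top narrow_bin [([0.714, -0.176, 0.003], 0.89)]
top junction_box [([0.456, -0.0, -0.002], 0.53)]
top socket_plate [([0.368, 0.261, 0.003], 0.81), ([0.712, -0.175, -0.001], 0.36)]
side wide_pad []
side wide_bin [([0.647, 0.234, -0.006], 0.64), ([0.58, -0.528, 0.001], 0.61)]
side wide_lever [([0.587, 0.24, 0.063], 0.67)]
side narrow_bin [([0.718, -0.182, 0.006], 0.77), ([0.719, -0.181, 0.127], 0.66)]
side junction_box [([0.457, 0.003, 0.001], 0.89), ([0.581, -0.527, 0.0], 0.45)]
side socket_plate [([0.365, 0.26, 0.001], 0.75)]
```

View pics/top0.png

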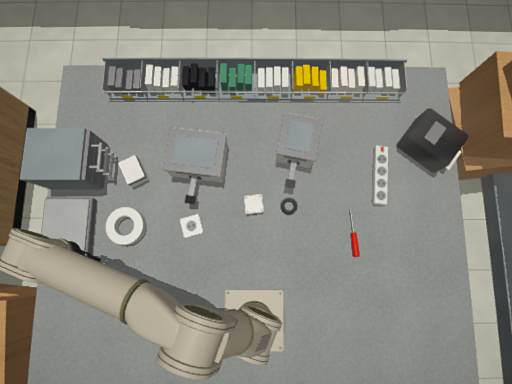

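View pics/side0.png

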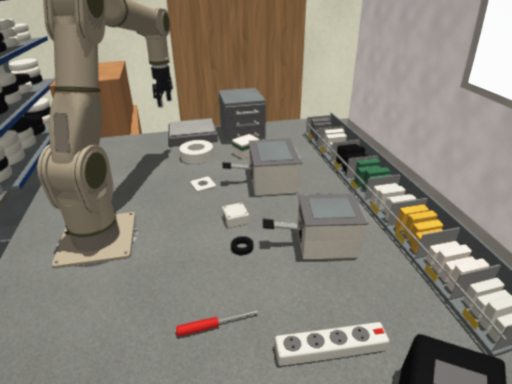

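The left bin is the wide one (px 168–227 against 278–320 for the other). Its pad is at px (190,197), about (0.464, 0.258), and the lever points along (-0.99, 0.12). I'll move above the pad with the fingers shut.

Request:
move_arm:
  plan: [0,0,-0.03,-0.032,-0.02,0,0,0,0,-0.075,-0.08,-0.05,0,0,0,0,-0.12,-0.128,-0.08,0,0,0,0,-0.165,-0.176,-0.11,0,0,0,0,-0.21,-0.224,-0.14,0,0,0,0,-0.25,-0.272,-0.17,0,0,0,0,-0.28,-0.304,-0.19,0.02,0,0,0,-0.295,-0.32,-0.201,0.05,0,0,0,-0.295,-0.32,-0.201,0.08,0,0,0,-0.295,-0.32,-0.201,0.1,0,0,0,-0.295,-0.32,-0.201,0.11,0,0,0,-0.295,-0.32,-0.201,0.11,0]
  squeeze: 30

```text
clock: 2.2
position: [0.4639, 0.2587, 0.2946]
ee_rot: [0.06, 0.998, -0.0, -0.0]
ft_force: [-0.3, -0.0, 0.8]
grip_width: 0.001
grasp_force: 0.0
```

Run:
```python
from h import *
o=manip.get_obs();print(manip.tip_extent,{k:np.round(o[k],3).tolist() for k in("clock","position","ee_rot","ft_force","grip_width")})
c=manip.camera("side")
def prj(p):
    q=np.linalg.inv(c["cam_to_world"])@np.r_[p,1]
    return cv2.projectPoints(q[:3].reshape(1,3),np.zeros(3),np.zeros(3),np.array([[c["fx"],0,c["cx"]],[0,c["fy"],c["cy"]],[0,0,1]]),np.array(c["dist"]))[0].ravel()
p=o["position"];print(prj(p-[0,0,manip.tip_extent]),prj([.464,.258,.083]))
for l in("wide_pad","wide_lever"):print(l,[(np.round(w(c,d["position"]),3).tolist(),round(d["conf"],2)) for d in manip.tip_of(c,l)[:2]])
cv2.imwrite("pics/s1.png",cv2.resize(c["color"][90:230,160:340,::-1],None,fx=4,fy=4))
```

```text
0.1734 {'clock': 2.2, 'position': [0.464, 0.259, 0.295], 'ee_rot': [0.06, 0.998, -0.0, -0.0], 'ft_force': [-0.315, -0.003, 0.79], 'grip_width': 0.001}
[224.41798826 155.23398941] [224.99501859 164.10442044]
wide_pad [([0.468, 0.259, 0.08], 0.53)]
wide_lever [([0.589, 0.242, 0.062], 0.45), ([0.58, -0.529, -0.0], 0.21)]
```

View pics/s1.png

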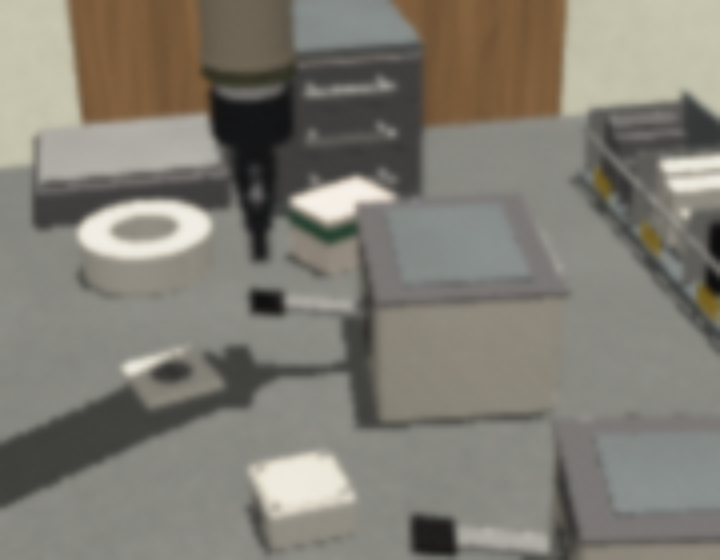

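The fingertips (crop 260,258) are above the pad (266,300). I'll press slowly, with a small -x trim.

Request:
move_arm:
  plan: [0,0,0,-0.002,0,0.008,0,0,0,0,-0.002,0,0.018,0,0,0,0,-0.002,0,0.027,0,0,0,0,-0.002,0,0.033,0,0,0,0,-0.002,0,0.037,0,0,0,0,-0.002,0,0.04,0,0,0,0,-0.002,0,0.043,0,0,0,0,-0.002,0,0.047,0,0,0,0,-0.002,0,0.051,0,0,0,0,-0.002,0,0.055,0,0,0,0,-0.002,0,0.058,0,0,0,0,-0.002,0,0.06,0]

```text
clock: 3.85
position: [0.4656, 0.2588, 0.235]
ee_rot: [0.06, 0.998, 0.0, -0.0]
ft_force: [-3.2, 0.0, 5.0]
grip_width: -0.003
grasp_force: 3.1
```

Request:
move_arm:
  plan: [0,0,0,0,0,0.002,0,0,0,0,0,0,0.005,0,0,0,0,0,0,0.008,0,0,0,0,0,0,0.011,0,0,0,0,0,0,0.014,0,0,0,0,0,0,0.016,0,0,0,0,0,0,0.018,0,0,0,0,0,0,0.019,0,0,0,0,0,0,0.02,0,0,0,0,0,0,0.02,0]

```text
clock: 5.1
position: [0.466, 0.2583, 0.2147]
ee_rot: [0.06, 0.998, -0.0, 0.0]
ft_force: [2.1, 0.6, 2.8]
grip_width: -0.002
grasp_force: 1.5
```

Request:
move_arm:
  plan: [0,0,0,0,0,0.001,0,0,0,0,0,0,0.002,0,0,0,0,0,0,0.003,0,0,0,0,0,0,0.003,0]

```text
clock: 5.6
position: [0.4658, 0.2583, 0.2115]
ee_rot: [0.06, 0.998, -0.0, -0.0]
ft_force: [1.4, -0.4, 3.4]
grip_width: -0.002
grasp_force: 1.3
```

Run:
```python
from h import *
c=manip.camera("side")
cv2.imwrite("pics/s2.png",cv2.resize(c["color"][70:230,160:340,::-1],None,fx=3,fy=3))
```

```text
(no output)
```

View pics/s2.png

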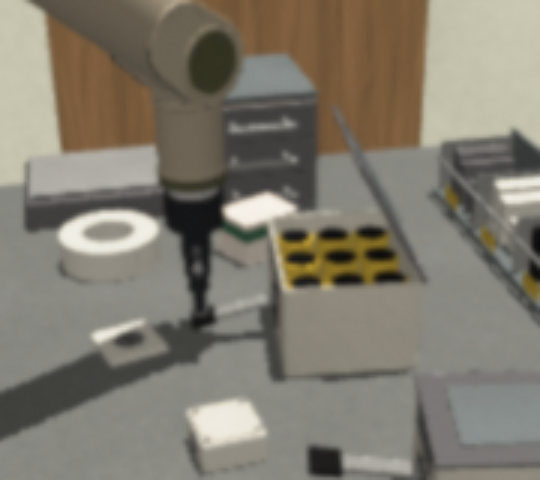

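The lid is nearly fully open (its edge runs from crop (335,105) to (420,275)) and the fingertips are on the pad at (203,318). I'll press on to the stop.

Request:
move_arm:
  plan: [0,0,0,0,0,0.001,0,0,0,0,0,0,0.002,0,0,0,0,0,0,0.0025,0,0,0,0,0,0,0.0025,0]

```text
clock: 6.15
position: [0.4661, 0.2583, 0.2096]
ee_rot: [0.06, 0.998, 0.0, 0.0]
ft_force: [-1.4, -2.0, 9.0]
grip_width: 0.0
grasp_force: 4.6
```

That's the stop: the force has risen to 9 N. I'll hold there.

Request:
move_arm:
  plan: [0,0,0,0,0,0,0,0,0,0,0,0,0,0,0,0,0,0,0,0,0,0,0,0,0,0,0,0,0,0,0,0,0,0,0,0,0,0,0,0,0,0,0,0,0,0,0,0,0,0,0,0,0,0,0,0,0,0,0,0,0,0,0,0,0,0,0,0,0,0,0,0,0,0,0,0,0,0,0,0,0,0,0,0]

```text
clock: 7.65
position: [0.4661, 0.2583, 0.2097]
ee_rot: [0.06, 0.998, 0.0, 0.0]
ft_force: [-1.1, -1.7, 9.6]
grip_width: -0.003
grasp_force: 4.6
```

Request:
move_arm:
  plan: [0,0,0,0,0,0,0,0,0,0,0,0,0,0,0,0,0,0,0,0,0,0,0,0,0,0,0,0,0,0,0,0,0,0,0,0,0,0,0,0,0,0,0,0,0,0,0,0,0,0,0,0,0,0,0,0,0,0,0,0,0,0,0,0,0,0,0,0,0,0,0,0,0,0,0,0,0,0,0,0,0,0,0,0]

```text
clock: 9.15
position: [0.4661, 0.2583, 0.2096]
ee_rot: [0.06, 0.998, 0.0, 0.0]
ft_force: [-1.4, -1.4, 8.5]
grip_width: -0.004
grasp_force: 4.6
```

Request:
move_arm:
  plan: [0,0,0,0,0,0,0,0,0,0,0,0,0,0,0,0,0,0,0,0,0,0,0,0,0,0,0,0,0,0,0,0,0,0,0,0,0,0,0,0,0,0,0,0,0,0,0,0,0,0,0,0,0,0,0,0]

```text
clock: 10.15
position: [0.4661, 0.2583, 0.2097]
ee_rot: [0.06, 0.998, 0.0, 0.0]
ft_force: [-1.2, -2.3, 9.1]
grip_width: 0.003
grasp_force: 4.6
```

Request:
move_arm:
  plan: [0,0,0,0,0,-0.0005,0,0,0,0,0,0,-0.0015,0,0,0,0,0,0,-0.003,0,0,0,0,0,0,-0.0045,0,0,0,0,0,0,-0.006,0,0,0,0,0,0,-0.0075,0,0,0,0,0,0,-0.009,0,0,0,0,0,0,-0.0105,0,0,0,0,0,0,-0.012,0,0,0,0,0,0,-0.0135,0,0,0,0,0,0,-0.0145,0,0,0,0,0,0,-0.015,0]

```text
clock: 11.65
position: [0.4659, 0.2585, 0.2243]
ee_rot: [0.06, 0.998, 0.0, 0.0]
ft_force: [-4.5, 0.2, 4.8]
grip_width: -0.0
grasp_force: 2.3
```

Request:
move_arm:
  plan: [0,0,0,0,0,-0.0005,0,0,0,0,0,0,-0.0015,0,0,0,0,0,0,-0.003,0,0,0,0,0,0,-0.0045,0,0,0,0,0,0,-0.006,0,0,0,0,0,0,-0.0075,0,0,0,0,0,0,-0.009,0,0,0,0,0,0,-0.0105,0,0,0,0,0,0,-0.012,0,0,0,0,0,0,-0.0135,0,0,0,0,0,0,-0.0145,0,0,0,0,0,0,-0.015,0]

```text
clock: 13.15
position: [0.4661, 0.2584, 0.2395]
ee_rot: [0.06, 0.998, 0.0, 0.0]
ft_force: [-3.6, 1.3, 5.1]
grip_width: -0.004
grasp_force: 2.8
```

Request:
move_arm:
  plan: [0,0,0,0,0,-0.0005,0,0,0,0,0,0,-0.0015,0,0,0,0,0,0,-0.003,0,0,0,0,0,0,-0.0045,0,0,0,0,0,0,-0.006,0,0,0,0,0,0,-0.0075,0,0,0,0,0,0,-0.009,0,0,0,0,0,0,-0.0105,0,0,0,0,0,0,-0.012,0,0,0,0,0,0,-0.0135,0,0,0,0,0,0,-0.0145,0,0,0,0,0,0,-0.015,0]

```text
clock: 14.65
position: [0.4672, 0.2581, 0.2552]
ee_rot: [0.061, 0.998, 0.001, 0.002]
ft_force: [1.3, 0.5, 5.7]
grip_width: -0.001
grasp_force: 2.9
```

Request:
move_arm:
  plan: [0,0,0,0,0,-0.0005,0,0,0,0,0,0,-0.001,0,0,0,0,0,0,-0.002,0,0,0,0,0,0,-0.003,0,0,0,0,0,0,-0.004,0,0,0,0,0,0,-0.005,0,0,0,0,0,0,-0.006,0,0,0,0,0,0,-0.008,0,0,0,0,0,0,-0.01,0,0,0,0,0,0,-0.01,0]

```text
clock: 15.9
position: [0.466, 0.2585, 0.2645]
ee_rot: [0.06, 0.998, 0.0, 0.0]
ft_force: [1.0, 0.4, -0.1]
grip_width: 0.0
grasp_force: 0.0
```

Contact is released gently. I'll move clear and let everything settle.

Request:
move_arm:
  plan: [0,0,0,0,0,-0.01,0,0,0,0,0,0,-0.03,0,0,0,0,0,0,-0.06,0,0,0,0,0,0,-0.09,0,0,0,0,0,0,-0.11,0,0,0,0,0,0,-0.12,0,0,0,0,0,0,-0.12,0,0,0,0,0,0,-0.12,0,0,0,0,0,0,-0.12,0,0,0,0,0,0,-0.12,0]

```text
clock: 17.15
position: [0.4659, 0.2584, 0.3837]
ee_rot: [0.06, 0.998, -0.0, -0.0]
ft_force: [-0.5, -0.1, -0.4]
grip_width: 0.001
grasp_force: 0.0
```

Run:
```python
from h import *
c=manip.camera("side");save(c,"s3.png")
```

```text
(no output)
```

View pics/s3.png

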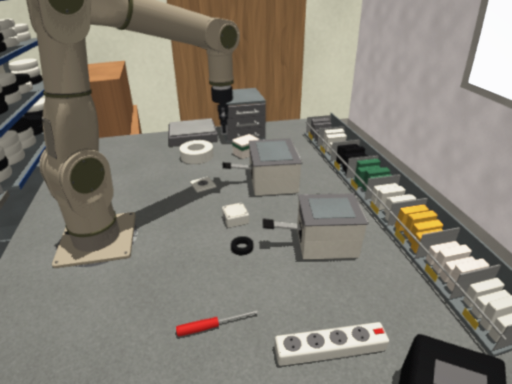

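The wide bin's lid is shut (px 275,152), the goods are where they were, and the gripper is clear at (223,115).

```bash
python3 -c "
from workcell import manip
print(manip.hand_in())"
```

```text
the job is handed in; nothing more can be done
None
```

I pressed the wide bin's lever to its stop, held its lid open for about 4 s, let it close slowly over about 5 s, moved clear and handed the job in; the last picture shows both bins shut and no visible shift in the loose goods, but the hand-in returned no verdict.

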